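# Flip the status flag of the measured sample

### The arm

A 6-joint arm with a two-finger parallel gripper is mounted at the origin on a cart in front of the work surface, level with it; the furniture and walls round the work are solid. World frame = base frame: x ahead of the robot, y to its left, z up, the work surface at z = 0. Lengths are in m, angles in degrees, forces in N, time in s.
With the tool pointing down it reaches from about 0.375 to 0.9 m from the base axis. Payload 3.1 kg.
Tool frame: the origin (TCP) lies on the centre line of the jaws, within the pads' length; the fingertips stand 22 mm ahead of it and the grasp point (between the pads) lies 3 mm ahead of it; y points along the fingers, z is the direction in which the jaws open and shut, and the axes are right-handed (so a half turn about y gives the same grasp; the last joint's range is limited). The gripper opens to 87 mm and grips with 3 to 60 N. Pads are 19 mm wide; open, the fingers measure 117 mm over their backs; the gripper's body (75 mm by 190 mm) begins 51 mm behind the grasp point.
Start: joints at [65.346, 30.224, 82.088, -0, 67.689, -10.227], TCP at [0.156, 0.605, 0.245] pointing down, gripper open.
Joint ranges: [-176.69, 176.69], [-43.24, 126.21], [12.49, 139.97], [-82, 262], [0, 151.66], [-163.58, 163.58]. Speed limits (degrees/s): [159.86, 159.86, 180, 180, 180, 180].

### API

Orientations are given as a 3x3 rotation matrix whose columns are the frame's x, y, z axes.
In Python, from rig import bot gives the robot as it stands.
- The arm moves only by the tool jog_arm, never from a script. Its argument "motion" is one flat list of numbers, 6 for each row, row after row: the shift along the tool's x, y, z in mm, then the turn, a rotation vector about the tool's x, y, z in degrees. A call has 1 to 20 rows; each row is the pose to reach, as a shift and turn from the pose commanded when the call began, along the tool's axes at that moment; what a row does not reach only later rows make up. A row lasts 1/8 s, in which the tool goes at most 62.5 mm and 10.7 degrees, less where a joint would pass 70% of its speed; a pose out of reach is approached as far as the arm can. A call with a gripper value outside its range is refused whole. "gripper" is the opening, from 0 (shut) to 1 (fully open), set as the call begins (left out, the last holds). The fingers move at their own pace and stop on an object; the grip force is fixed at half the most. Time passes only in rows, so rows that repeat a pose let the fingers close. It gives the time, the measured TCP pose, the force and the opening at its end, in the units of the state.
- bot.read_state(): the state, without advancing time (a new reading comes with each control period).
- bot.capture(name): name is "side" or "top"; returns (picture, depth): 400x640x3 uint8, red, green, blue; 400x640 float32, m along the optical axis (not along the pixel's ray), 0 where there is no reading.
- bot.get_calibration(name): a dict with "mtx" (3x3 intrinsics, pixels), "pose" (4x4, takes a point from camera to world coordinates). Camera axes: x right, y up, looking along -z (the intrinsics and any distortion apply to the point x, -y, -z); pixel columns grow to the right and rows downward; lengths in m; the calibration is good to about 2 mm. A picture is of the moment at which its call begins. get_calibration takes no time and is no camera call.
- bot.hand_in(): hands the job in, once; it reports no verdict.
The state is a dict: "time_s": time; "joint_positions": joint angles; "qvel": joint speeds; "tau": joint torques, N m; "position": TCP position; "tcp_rot": TCP orientation; "force": force on the tool from outside, world axes, zero at the start; "moment": the same for the moment, N m; "opening": opening from 0.0 (shut) to 1.0 (fully open).
Only numpy, scipy, OpenCV 4.12 (cv2) and the standard library are available. Lean on these libraries where they do the work, as an engineer would, in place of code of your own. Each camera call takes 0.05 s, during which the arm holds its last target.

### The job

The sample in the black-capped vial has been measured: with a fingertip, flip the status flag on the stand that holds this vial all the way over its pivot, so that it lies flat on the other side with its green face up. Only push it, do not pinch it. Leave the other stand's flag showing orange, and do not shift or lift the vials, the timer or the bottle.

Things in the scene. Friction and masses are not known exactly. Their poses are not given: they have to be found in the camera images.
- stand_a: Flag stand A, fixed: grey base plate 130 x 100 x 12 mm (x by y). Origin: centre of its underside; x away from the robot, y left, z up (turned by a yaw of up to 0.3 rad). A vial pocket lies at x = -42 mm. Two posts (7 mm along x, 24 mm along y, 82 mm high, inner faces 61 mm apart) at x = -12 and 56 mm carry the flag between them.
- pocket_a (a point): Centre of the floor of the round vial pocket (27 mm wide, 6 mm deep) of stand A, 6 mm above the worktop.
- pivot_a (a point): Pivot of flag A, midway between the posts, at the stand's x = 22 mm, 70 mm above the worktop; the hinge axis runs along the stand's x. On each post two small rubber rest lugs stick inward just below the flag (within 12 mm of the pivot in y, 43 mm clear between the posts' lugs), beside the tail; else the space is free down to the base.
- flag_a (a joint): Angle of flag A: 0 = blade level towards the stand's right (-y), orange up, tail towards its left (+y); pi/2 = blade upright, tail straight down; pi (stop) = blade level towards its left (+y), green up. Starts at 0 to 0.12. Pressing the tail down raises the blade. Hinge friction 0.03 N m: it stays at any angle where it is left; 1 to 2 N on the tail move it.
- tail_a (a point): End of the tail of flag A, mid thickness; moves with the flag. The tail is a white ribbed tongue, 26 mm wide, 4 mm thick, that reaches 45 mm from the pivot, opposite the blade and in line with it.
- tip_a (a point): Free end of the blade of flag A, mid thickness; moves with the flag. The blade is a plate 48 mm wide (along the axis), 5 to 6 mm thick, reaching 60 mm from the pivot; one face orange with a white bar, the other green with a white disc.
- stand_b: Flag stand B, fixed: grey base plate 130 x 100 x 12 mm (x by y). Origin: centre of its underside; x away from the robot, y left, z up (turned by a yaw of up to 0.3 rad). A vial pocket lies at x = -42 mm. Two posts (7 mm along x, 24 mm along y, 82 mm high, inner faces 61 mm apart) at x = -12 and 56 mm carry the flag between them.
- pocket_b (a point): Centre of the floor of the round vial pocket (27 mm wide, 6 mm deep) of stand B, 6 mm above the worktop.
- pivot_b (a point): Pivot of flag B, midway between the posts, at the stand's x = 22 mm, 70 mm above the worktop; the hinge axis runs along the stand's x. On each post two small rubber rest lugs stick inward just below the flag (within 12 mm of the pivot in y, 43 mm clear between the posts' lugs), beside the tail; else the space is free down to the base.
- flag_b (a joint): Angle of flag B: 0 = blade level towards the stand's left (+y), orange up, tail towards its right (-y); pi/2 = blade upright, tail straight down; pi (stop) = blade level towards its right (-y), green up. Starts at 0 to 0.12. Pressing the tail down raises the blade. Hinge friction 0.03 N m: it stays at any angle where it is left; 1 to 2 N on the tail move it.
- tail_b (a point): End of the tail of flag B, mid thickness; moves with the flag. The tail is a white ribbed tongue, 26 mm wide, 4 mm thick, that reaches 45 mm from the pivot, opposite the blade and in line with it.
- tip_b (a point): Free end of the blade of flag B, mid thickness; moves with the flag. The blade is a plate 48 mm wide (along the axis), 5 to 6 mm thick, reaching 60 mm from the pivot; one face orange with a white bar, the other green with a white disc.
- vial_black: Glass sample vial with a black cap, 24 mm across, 56 mm high, loose, upright in the pocket of one of the stands (either one). Origin: centre of its underside. The stand that holds it is the one to work on.
- vial_white: Glass sample vial with a white cap, 21 mm across, 49 mm high, loose, upright in the pocket of the other stand. Origin: centre of its underside.
- timer: White bench timer, 62 x 62 x 18 mm, loose on the worktop between the stands. Origin: centre of its underside.
- bottle: White reagent bottle with a black cap, 64 mm across, 135 mm high, loose on the worktop behind the stands. Origin: centre of its underside.
Not all that is in view belongs to the job. What is shaped like the vial_black but red is not meant.

How it is judged:
By the outcome, as a careful person would: the job done as asked, in the order asked, and still so for the second after the job is handed in, with the robot touching nothing.
It also fails if it takes over 42 s, if anything falls off the work surface, if the arm or the gripper's body presses on something with over 40 N, if the wrist force passes 120 N, or if a joint passes its speed limit or range.

## Working session

There is one attempt and no reset: what is moved stays moved. The work goes in short steps, Python scripts to look and compute and a tool call to move; the robot and the scene stay as the last step left them, time stands still between calls to the robot, and variables do not carry over. Pictures are saved under pics/ and viewed, and the job is handed in when it is done.

Besides the shell and the picture viewer there is one more tool, called after "Request:" as name(argument=value, ...), one argument or row to a line, values as JSON. jog_arm: Moves the arm, as the interface text tells. Its arguments: {"type":"object","properties":{"motion":{"type":"array","items":{"type":"number"}},"gripper":{"type":"number"}},"required":["motion"]}

```bash
mkdir -p pics; ls; python3 - <<'E'
from rig import bot
import cv2,numpy as np
for n in("side","top"):
    p,d=bot.capture(n); cv2.imwrite(f"pics/{n}0.png",p[:,:,::-1]); np.save(f"{n}0.npy",d)
    c=bot.get_calibration(n); print(n,{k:np.round(v,4).tolist() if not isinstance(v,str) else v for k,v in c.items()})
s=bot.read_state(); print(s['time_s'],s['position'],np.round(s['tcp_rot'],3),s['force'])
E
```

```text
pics
side {'mtx': [[402.0207, 0.0, 322.5131], [0.0, 402.0207, 202.2442], [0.0, 0.0, 1.0]], 'pose': [[-0.8926, 0.2987, -0.3377, 0.2732], [-0.4505, -0.563, 0.6929, 0.5866], [0.0169, 0.7706, 0.6371, 0.619], [0.0, 0.0, 0.0, 1.0]]}
top {'mtx': [[391.9994, 0.0, 324.1688], [0.0, 391.9994, 193.9633], [0.0, 0.0, 1.0]], 'pose': [[-0.0164, 0.9915, -0.1293, 0.4573], [-0.9999, -0.0164, 0.0011, 0.0214], [-0.0011, 0.1293, 0.9916, 0.9247], [0.0, 0.0, 0.0, 1.0]]}
0.1 [0.1554229  0.60473227 0.24367694] [[ 0.968 -0.001  0.249]
 [-0.249 -0.002  0.968]
 [-0.    -1.    -0.002]] [-0.6169098   0.22573665  0.14805463]
```

View pics/side0.png

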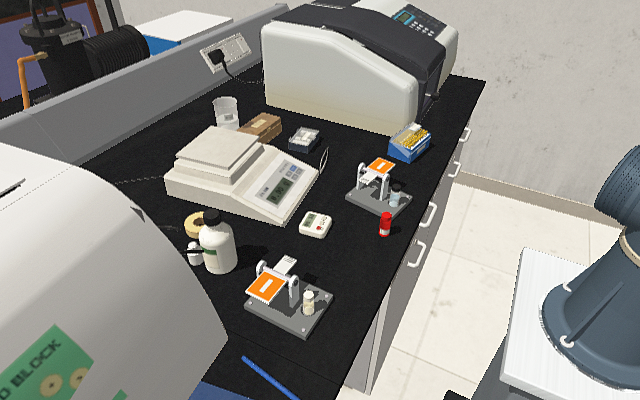

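View pics/top0.png

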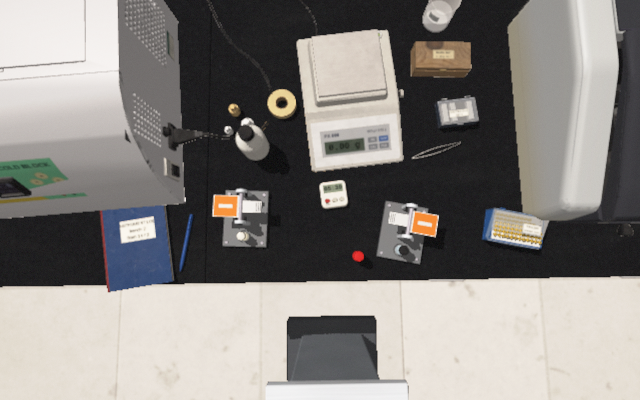

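```bash
cat > h.py <<'E'
import numpy as np,cv2
from rig import bot
def pt(n,u,v,d):
    c=bot.get_calibration(n);K=c['mtx'];P=c['pose']
    p=np.array([(u-K[0,2])/K[0,0]*d,-(v-K[1,2])/K[1,1]*d,-d,1]);return (P@p)[:3]
def ray(n,u,v,z):
    o=bot.get_calibration(n)['pose'][:3,3];a=pt(n,u,v,1.);r=a-o;return o+r*(z-o[2])/r[2]
def proj(n,p):
    c=bot.get_calibration(n);K=c['mtx'];q=np.linalg.inv(c['pose'])@np.r_[p,1]
    return np.array([K[0,0]*q[0]/-q[2]+K[0,2],K[1,1]*-q[1]/-q[2]+K[1,2]])
E
python3 - <<'E'
from h import *
t=cv2.imread('pics/top0.png')[190:275,340:460];s=cv2.imread('pics/side0.png')[140:240,320:450]
cv2.imwrite('pics/ct.png',cv2.resize(t,None,fx=6,fy=6,interpolation=cv2.INTER_CUBIC))
cv2.imwrite('pics/cs.png',cv2.resize(s,None,fx=6,fy=6,interpolation=cv2.INTER_CUBIC))
E
```

```text
(no output)
```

View pics/ct.png

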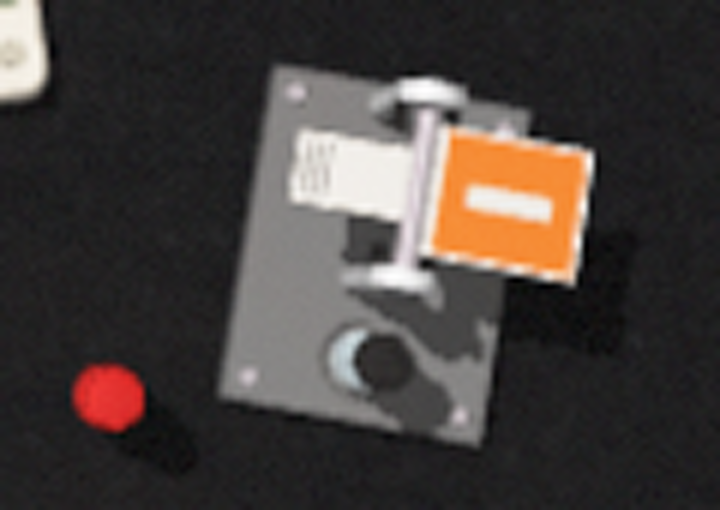

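View pics/cs.png

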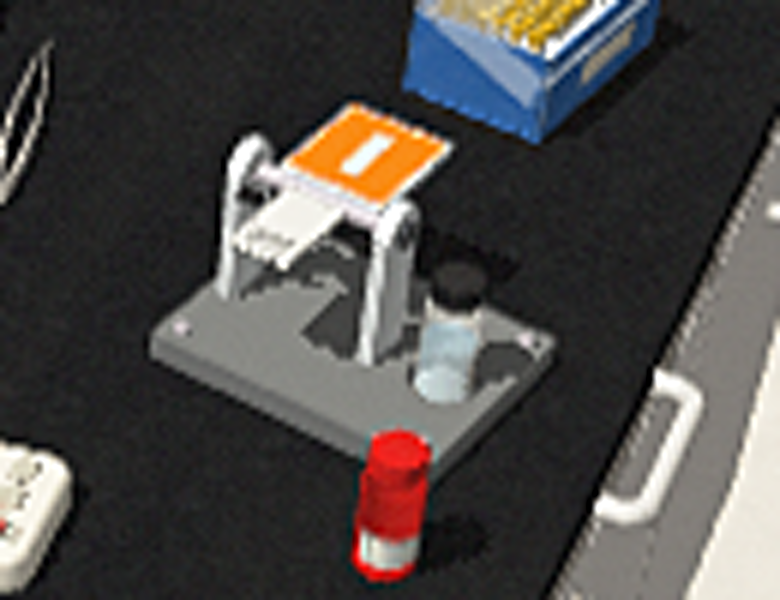

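Candidates: the black-capped vial at top (402,250) / side (396,187), the white-capped one at top (243,237), and a red one at top (358,256). The black-capped vial is the match: it stands in the pocket of the right-hand stand, which is A (blade towards -y). The crop confirms this, so I'm measuring stand A now.

```bash
python3 - <<'E'
from h import *
f=lambda u,v:(340+(u+.5)/6-.5,190+(v+.5)/6-.5)
g=lambda u,v:(320+(u+.5)/6-.5,140+(v+.5)/6-.5)
C=np.array([ray('top',*f(*p),.012)[:2] for p in [(273,65),(530,108),(482,445),(220,397)]])
L=np.array([[.065,.05],[.065,-.05],[-.065,-.05],[-.065,.05]])
def fit(L,C):
    a=L-L.mean(0);b=C-C.mean(0);H=a.T@b
    th=np.arctan2(H[0,1]-H[1,0],H[0,0]+H[1,1]);R=np.array([[np.cos(th),-np.sin(th)],[np.sin(th),np.cos(th)]])
    o=C.mean(0)-R@L.mean(0);return th,o,R,C-(L@R.T+o)
th,o,R,res=fit(L,C);print('top',np.degrees(th),o,res.round(4))
# side corners: left-far (150,335), near-left bottom hidden; right (553,345)
C2=np.array([ray('side',*g(*p),.012)[:2] for p in [(152,336),(553,340)]])
print('side corners',C2,' pred FL',R@[.065,.05]+o,'NR',R@[-.065,-.05]+o)
W=lambda x,y,z:np.r_[R@[x,y]+o,z]
for nm,p in dict(pivot=(.022,0,.07),tail=(.022,.045,.07),tip=(.022,-.06,.07),postN=(-.012,0,.082),postF=(.056,0,.082),vialtop=(-.042,0,.062)).items():
    w=W(*p);print(nm,w.round(4),'ct',((proj('top',w)-[340,190])*6).round(),'cs',((proj('side',w)-[320,140])*6).round())
# two-view triangulation of tail-end centre & tip centre
def tri(a,b):
    A=[];B=[]
    for n,(u,v) in(('top',a),('side',b)):
        oo=bot.get_calibration(n)['pose'][:3,3];r=pt(n,u,v,1.)-oo;r/=np.linalg.norm(r);M=np.eye(3)-np.outer(r,r);A.append(M);B.append(M@oo)
    return np.linalg.lstsq(np.vstack(A),np.hstack(B),rcond=None)[0]
for nm,a,b in [('tailfar',(298,131),(236,240)),('tailnear',(291,203),(284,265)),('tipfar',(592,152),(352,103)),('tipnear',(574,282),(452,148))]:
    w=tri(f(*a),g(*b));print(nm,w.round(4),'local',(R.T@(w[:2]-o)).round(4))
D=np.load('top0.npy')
for u,v in [(330,175),(380,180),(510,180),(520,240)]:
    x,y=f(u,v);w=pt('top',x,y,D[int(round(y)),int(round(x))]);print(w.round(4),(R.T@(w[:2]-o)).round(4))
E
```

```text
top -10.958750853439845 [ 0.48533123 -0.15929214] [[ 0.0001  0.0005]
 [ 0.0006 -0.0008]
 [-0.0007 -0.0006]
 [ 0.      0.0008]]
side corners [[ 0.5583702  -0.12161662]
 [ 0.41373754 -0.19554743]]  pred FL [ 0.55865102 -0.12256057] NR [ 0.41201144 -0.19602371]
pivot [ 0.5069 -0.1635  0.07  ] ct [414. 184.] cs [320. 198.]
tail [ 0.5155 -0.1193  0.07  ] ct [292. 163.] cs [257. 251.]
tip [ 0.4955 -0.2224  0.07  ] ct [578. 213.] cs [399. 132.]
postN [ 0.4736 -0.157   0.082 ] ct [407. 276.] cs [399. 205.]
postF [ 0.5403 -0.1699  0.082 ] ct [435.  89.] cs [250. 142.]
vialtop [ 0.4441 -0.1513  0.062 ] ct [384. 359.] cs [460. 276.]
tailfar [ 0.5271 -0.1212  0.0713] local [0.0338 0.0454]
tailnear [ 0.5032 -0.1171  0.0702] local [0.0095 0.0448]
tipfar [ 0.5185 -0.2259  0.0759] local [ 0.0452 -0.0591]
tipnear [ 0.4721 -0.2176  0.0735] local [-0.0019 -0.0598]
[ 0.5117 -0.1319  0.0713] [0.0207 0.0319]
[ 0.5096 -0.1501  0.0707] [0.0221 0.0136]
[ 0.5086 -0.1963  0.0745] [ 0.0299 -0.0319]
[ 0.4869 -0.1989  0.0744] [ 0.0091 -0.0386]
```

```bash
cat >> h.py <<'E'
TH=np.radians(-10.96);o=np.array([.4853,-.1593]);R2=np.array([[np.cos(TH),-np.sin(TH)],[np.sin(TH),np.cos(TH)]])
# goal tool: z=stand x, y=down, x = y×z
zx=np.r_[R2[:,0],0];yd=np.array([0,0,-1.]);RG=np.c_[np.cross(yd,zx),yd,zx]
def goal(lx,ly,tipz):  # tip centre in stand coords
    from scipy.spatial.transform import Rotation as Ro
    s=bot.read_state();P=np.r_[R2@[lx,ly]+o,tipz+.022];R=s['tcp_rot']
    sh=R.T@(P-s['position'])*1000;rv=Ro.from_matrix(R.T@RG).as_rotvec(degrees=True)
    print('shift',sh.round(1),'rot',rv.round(2))
def where():
    s=bot.read_state();p=s['position']+s['tcp_rot'][:,1]*.022
    print('t',s['time_s'],'tip local',(R2.T@(p[:2]-o)*1000).round(1),'z',(p[2]*1000).round(1),'F',np.round(s['force'],2),'open',s['opening'])
E
python3 - <<'E'
from h import *
goal(.022,.04,.19); where(); print(bot.read_state()['joint_positions'])
E
```

```text
shift [ 529.4   32.7 -616.5] rot [1.000e-01 8.654e+01 7.000e-02]
t 0.1 tip local [-469.1  687.3] z 221.7 F [-0.62  0.23  0.15] open 0.9997376544910056
[ 6.53463010e+01  3.02728459e+01  8.21492276e+01 -3.86334257e-04
  6.76886445e+01 -1.02289425e+01]
```

Request:
jog_arm(
  motion=[29,0,-34,0,5,0,59,0,-69,0,10,0,88,0,-103,0,15,0,118,0,-137,0,19,0,147,0,-171,0,24,0,176,0,-206,0,29,0,206,0,-240,0,34,0,235,0,-274,0,39,0,265,0,-308,0,43,0,294,0,-342,0,48,0,323,0,-377,0,53,0,353,0,-411,0,58,0,382,0,-445,0,63,0,412,5,-479,0,67,0,441,10,-514,0,72,0,470,20,-548,0,77,0,500,30,-582,0,82,0,529,33,-616,0,86.5,0,529,33,-616,0,86.5,0,529,33,-616,0,86.5,0],
  gripper=0,
)

```text
time_s: 2.6
position: [0.5135, -0.1225, 0.211]
tcp_rot: [[-0.19, -0.002, 0.982], [-0.982, 0.001, -0.19], [-0.001, -1.0, -0.002]]
force: [-0.2, 0.7, -0.1]
opening: 0.003
```

```bash
python3 - <<'E'
from h import *
where(); goal(.022,.04,.09)
for n in("side","top"):
    p,d=bot.capture(n); cv2.imwrite(f"pics/{n}1.png",p[:,:,::-1])
E
```

```text
t 2.6 tip local [20.7 41.5] z 189.0 F [-0.21  0.71 -0.05] open 0.0029628743260262033
shift [ 1.6 99.   1.5] rot [ 0.13  0.03 -0.05]
```

View pics/side1.png

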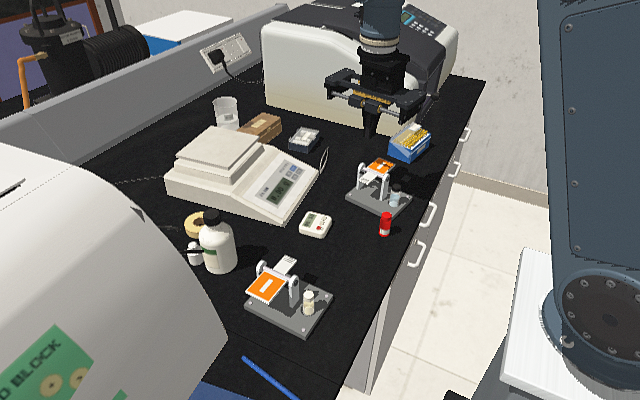

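View pics/top1.png

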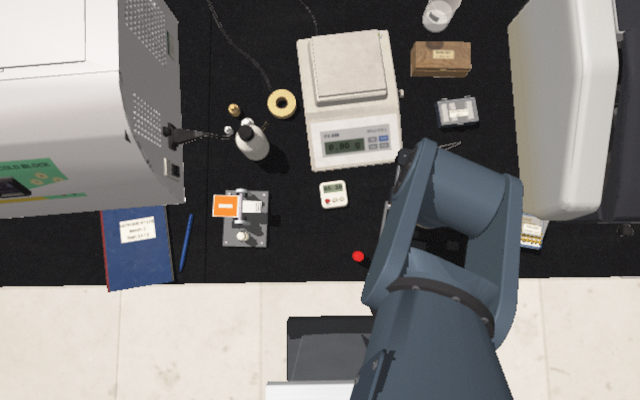

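Request:
jog_arm(
  motion=[2,30,1.5,0,0,0,3,65,1.5,0,0,0,3.5,95,1.5,0,0,0,4,108,1.5,0,0,0,5.5,114,1.5,0,0,0,6.5,119,1.5,0,0,0,7.5,124,1.5,0,0,0,9,129,1.5,0,0,0,10.5,134,1.5,0,0,0,11.5,139,1.5,0,0,0,12,144,1.5,0,0,0,12,144,1.5,0,0,0,12,144,1.5,0,0,0],
)

```text
time_s: 4.32
position: [0.5135, -0.1351, 0.0673]
tcp_rot: [[-0.189, -0.001, 0.982], [-0.982, 0.0, -0.189], [-0.0, -1.0, -0.001]]
force: [0.3, 0.3, 0.0]
opening: 0.012
```

```bash
python3 - <<'E'
from h import *
where()
p,d=bot.capture('side'); cv2.imwrite("pics/s2.png",cv2.resize(p[60:240,300:480,::-1],None,fx=3.3,fy=3.3,interpolation=cv2.INTER_CUBIC))
E
```

```text
t 4.325 tip local [23.1 29.1] z 45.3 F [0.32 0.32 0.02] open 0.011558917394310888
```

View pics/s2.png

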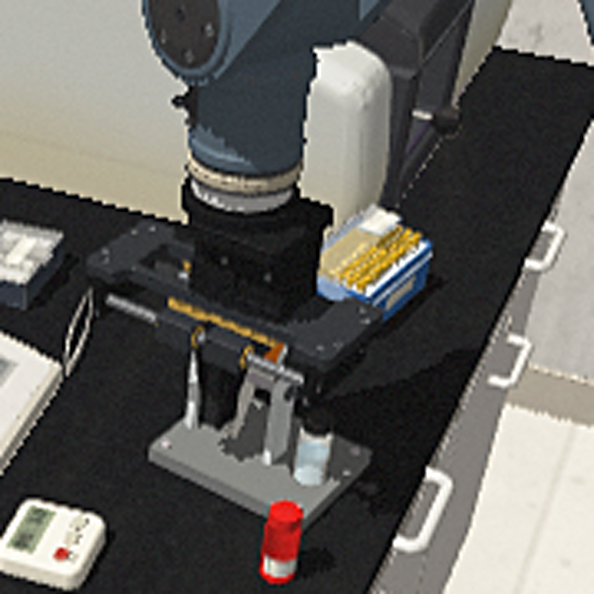

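```bash
python3 - <<'E'
from h import *
S=np.load('side0.npy');T=np.load('top0.npy')
for u,v in [(350,90),(410,90),(412,128),(300,70),(425,110),(440,80)]: print('s',u,v,pt('side',u,v,S[v,u]).round(3))
for u,v in [(520,100),(525,190),(540,205),(580,215),(600,150),(500,215),(515,240)]: print('t',u,v,pt('top',u,v,T[v,u]).round(3))
E
```

```text
s 350 90 [ 0.693 -0.441  0.128]
s 410 90 [ 0.521 -0.45   0.162]
s 412 128 [ 0.491 -0.418  0.069]
s 300 70 [ 0.859 -0.442  0.155]
s 425 110 [ 0.497 -0.59   0.047]
s 440 80 [ 0.504 -0.785  0.071]
t 520 100 [ 0.785 -0.439  0.048]
t 525 190 [ 0.575 -0.441  0.032]
t 540 205 [ 0.535 -0.441  0.09 ]
t 580 215 [ 0.51  -0.501  0.125]
t 600 150 [ 0.625 -0.495  0.21 ]
t 500 215 [ 0.517 -0.368  0.058]
t 515 240 [ 0.462 -0.403  0.044]
```

Request:
jog_arm(
  motion=[-5,0,0,0,0,0,-6,-30,0,0,0,0,-6,-75,0,0,0,0,-4,-120,0,0,0,0,0,-150,0,0,0,0,20,-155,0,0,0,0,50,-155,-1,0,0,0,85,-155,-1,0,0,0,109,-150,-1,0,0,0,109,-120,-1,0,0,0,109,-85,-1,0,0,0,109,-55,-1,0,0,0,109,-52,-1,0,0,0,109,-52,-1,0,0,0],
)

```text
time_s: 6.12
position: [0.4919, -0.2424, 0.1193]
tcp_rot: [[-0.19, -0.001, 0.982], [-0.982, 0.0, -0.19], [-0.0, -1.0, -0.001]]
force: [0.4, -1.1, -0.0]
opening: 0.005
```

```bash
python3 - <<'E'
from h import *
where()
p,d=bot.capture('side'); cv2.imwrite("pics/s3.png",cv2.resize(p[60:240,300:480,::-1],None,fx=3.3,fy=3.3,interpolation=cv2.INTER_CUBIC))
E
```

```text
t 6.125 tip local [ 22.2 -80.3] z 97.3 F [ 0.4  -1.14 -0.04] open 0.0053784282342432274
```

View pics/s3.png

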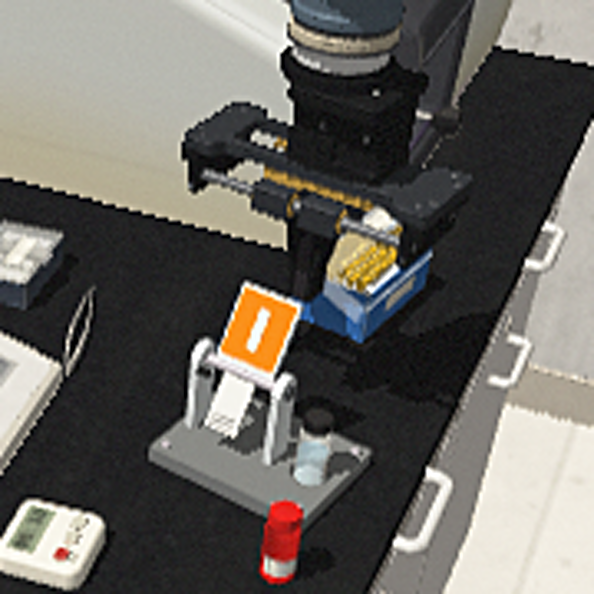

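Request:
jog_arm(
  motion=[-20,0,0,0,0,0,-35,0,0,0,0,0,-45,0,0,0,0,0,-54,0,0,0,0,0,-63,0,0,0,0,0,-72,0,0,0,0,0,-80,0,0,0,0,0,-88,0,0,0,0,0,-95,2,0,0,0,0,-100,7,0,0,0,0,-104,11,0,0,0,0,-107,15,0,0,0,0,-110,18,0,0,0,0,-112,20,0,0,0,0,-114,22,0,0,0,0,-114,22,0,0,0,0],
)

```text
time_s: 8.18
position: [0.5136, -0.1298, 0.0974]
tcp_rot: [[-0.19, -0.0, 0.982], [-0.982, 0.0, -0.19], [-0.0, -1.0, -0.0]]
force: [-0.6, 1.0, -0.3]
opening: 0.007
```

```bash
python3 - <<'E'
from h import *
where()
p,d=bot.capture('side'); cv2.imwrite("pics/s4.png",cv2.resize(p[60:240,300:480,::-1],None,fx=3.3,fy=3.3,interpolation=cv2.INTER_CUBIC))
E
```

```text
t 8.175 tip local [22.1 34.3] z 75.4 F [-0.64  0.98 -0.33] open 0.007307766719318038
```

View pics/s4.png

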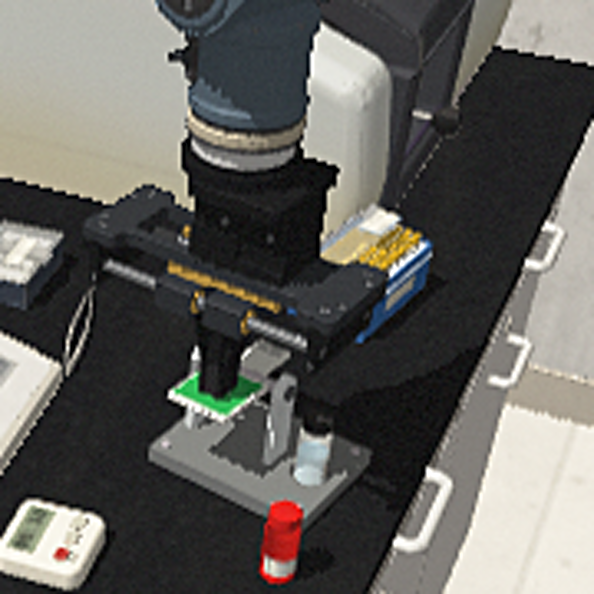

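Green is up and the blade is nearly flat under the finger, at crop (220,390). I'll press it down the last few mm in small steps, moving slightly outward.

Request:
jog_arm(
  motion=[-3,1,0,0,0,0,-6,2,0,0,0,0,-8,2.5,0,0,0,0,-8,3,0,0,0,0,-8,3,0,0,0,0],
)

```text
time_s: 8.85
position: [0.5153, -0.1219, 0.0949]
tcp_rot: [[-0.19, 0.0, 0.982], [-0.982, 0.0, -0.19], [-0.0, -1.0, 0.0]]
force: [-0.5, 1.4, 5.1]
opening: 0.005
```

Request:
jog_arm(
  motion=[0,0.5,0,0,0,0,0,1,0,0,0,0,0,1,0,0,0,0],
)

```text
time_s: 9.22
position: [0.5153, -0.1219, 0.0946]
tcp_rot: [[-0.19, 0.001, 0.982], [-0.982, 0.0, -0.19], [-0.0, -1.0, 0.001]]
force: [-1.2, 2.9, 10.7]
opening: 0.003
```

The force rises to about 11 N over 0.3 mm, so the flag is on its stop. I'll retreat straight up, then back towards the start side to clear the view.

Request:
jog_arm(
  motion=[0,-3,0,0,0,0,0,-20,0,0,0,0,0,-60,0,0,0,0,0,-100,0,0,0,0,0,-130,0,0,0,0,20,-140,-20,0,0,0,50,-140,-40,0,0,0,90,-140,-60,0,0,0,130,-140,-75,0,0,0,160,-140,-90,0,0,0,160,-140,-90,0,0,0,160,-140,-90,0,0,0],
)

```text
time_s: 10.72
position: [0.3964, -0.2618, 0.2333]
tcp_rot: [[-0.19, -0.0, 0.982], [-0.982, 0.001, -0.19], [-0.001, -1.0, -0.0]]
force: [0.3, -0.3, -0.3]
opening: 0.003
```

```bash
python3 - <<'E'
from h import *
where()
p,d=bot.capture('side'); cv2.imwrite("pics/s5.png",cv2.resize(p[100:340,220:480,::-1],None,fx=2.4,fy=2.4,interpolation=cv2.INTER_CUBIC))
pp=p[...,:].astype(int);m=(pp[...,1]>pp[...,0]+60)&(pp[...,1]>pp[...,2]+40);m[:, :300]=0
v,u=np.nonzero(m);P=np.array([pt('side',a,b,d[b,a]) for a,b in zip(u,v) if d[b,a]>0])
l=np.c_[(P[:,:2]-o)@R2,P[:,2]];print(len(l),l.min(0).round(4),l.max(0).round(4))
A=np.c_[l[:,1],np.ones(len(l))];k=np.linalg.lstsq(A,l[:,2],rcond=None)[0];print('slope deg',np.degrees(np.arctan(k[0])),'z at y=30mm',k@[.03,1])
p,d=bot.capture('top'); cv2.imwrite("pics/t5.png",p[:,:,::-1])
E
```

```text
t 10.725 tip local [ -67.8 -117.5] z 211.3 F [ 0.29 -0.34 -0.27] open 0.002754380147542953
200 [0.0016 0.0051 0.0697] [0.046  0.0564 0.0754]
slope deg 0.27575009838685777 z at y=30mm 0.07278859042093033
```

View pics/s5.png

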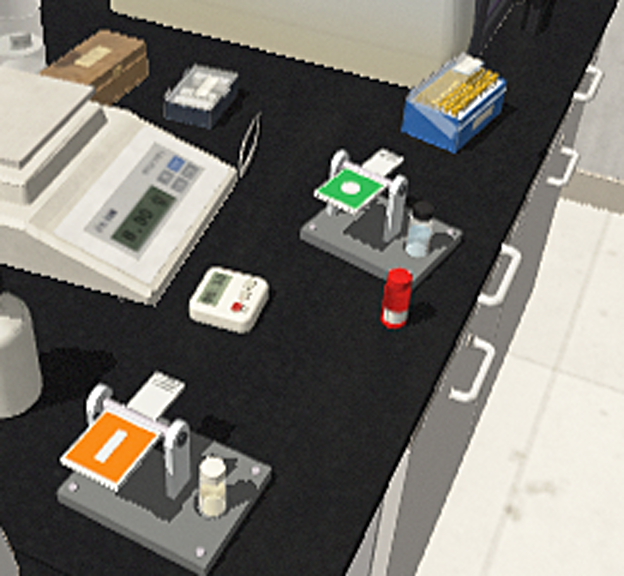

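View pics/t5.png

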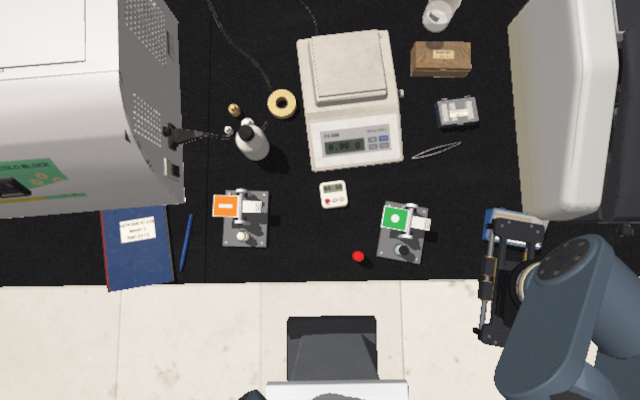

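Flag A lies flat with green up (top (395,217), slope about 0.3°). Flag B still shows orange at (226,206), nothing else has moved, and the arm is clear.

```bash
python3 -c "
from rig import bot
print(bot.hand_in())"
```

```text
the job is handed in; nothing more can be done
None
```

Stand A's flag, the one on the stand with the black-capped vial, is flipped over and lies flat with its green face up. The job is handed in.

I kept the gripper shut and only pushed. I pressed the tail down until the blade stood at roughly 55°, then pushed the blade over its pivot from the other side. Finally I pressed it onto its stop, with about 11 N at the fingertip.

- **Flag A:** the last depth reading gave a slope of about 0.3°, with the surface at z = 72.8 mm, so it is level within the reading's accuracy.
- **Everything else:** flag B still shows orange, and by eye the vials, timer and bottle had not moved between the first and last pictures.
- **Arm:** it was clear of everything, with no contact force above noise, at about 10.8 s of the 42 s allowed.

No check failed or disagreed. I only checked what the cameras showed before handing in, and the hand-in gives no verdict.

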